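# Clear the thread tray and show the spool's label at the magnifier

## Robot

A 6-joint arm with a two-finger parallel gripper is mounted at the origin on the work surface. World frame = base frame: x ahead of the robot, y to its left, z up, the work surface at z = 0. Lengths are in m, angles in rad, forces in N, time in s.
With the tool pointing down it reaches from about 0.35 to 1 m from the base axis. Payload 7.1 kg.
Tool frame: the origin (TCP) lies midway between the tips of the shut fingers; the grasp point (between the pads) lies 19 mm behind it; z points along the fingers, y is the line along which they close (so a half turn about z gives the same grasp; the last joint's range is limited). The gripper opens to 85 mm and grips with 20 to 120 N. Pads are 22 mm wide; open, the fingers measure 114 mm over their backs; the gripper's body (76 mm by 85 mm) begins 54 mm behind the grasp point. The pads swing forward as they close: fully open they stand 13 mm farther back than shut.
Start: joints at [-1.252, 0.423, 1.63, -0, 1.089, -0.019], TCP at [0.207, -0.59, 0.231] pointing down, gripper open.
Joint ranges: [-3, 3], [-0.9, 2.11], [0.09, 2.58], [-1.31, 4.45], [0.11, 2.69], [-2.54, 2.54]. Speed limits (rad/s): [2.39, 2.39, 3.01, 3.14, 3.14, 3.14].

## Interface

Orientations are given as [roll, pitch, yaw] about the fixed x, y, z axes, in that order (R = Rz(yaw) Ry(pitch) Rx(roll)).
In Python, from station import get_obs, capture, sign_off gives the robot as it stands. The module is installed in compiled form; this text tells all that it offers.
- The arm moves only by the tool jog_arm, never from a script. Its argument "series" is a list of rows, each an object of numbers: "dx", "dy", "dz": the shift along the tool's x, y, z in cm; "rx", "ry", "rz": the turn, a rotation vector about the tool's x, y, z in degrees. In form: [{"dx": .., "dy": .., "dz": .., "rx": .., "ry": .., "rz": ..}, ...]. A call has 1 to 8 rows; each row is the pose to reach, as a shift and turn from the pose commanded when the call began, along the tool's axes at that moment; what a row does not reach only later rows make up. A row lasts 1/10 s, in which the tool goes at most 50 mm and 8.59 degrees, less where a joint would pass 70% of its speed; a pose out of reach is approached as far as the arm can. A call with a gripper value outside its range is refused whole. "grip" is the opening, from 0 (shut) to 1 (fully open), set as the call begins (left out, the last holds). The fingers move at their own pace and stop on an object; the grip force is fixed at half the most. Time passes only in rows, so rows that repeat a pose let the fingers close. It gives the time, the measured TCP pose, the force, the opening and the grip force at its end, in the units of the state.
- get_obs(): the state, without advancing time (a new reading comes with each control period).
- capture(name): name is "side" or "top" or "wrist"; returns a dict with "frame" (420x560x3 uint8, blue, green, red), "range_z" (420x560 float32, m along the optical axis (not along the pixel's ray), 0 where there is no reading), "camera_matrix" (3x3 intrinsics, pixels), "T" (4x4, takes a point from camera to world coordinates); the wrist camera has in their place "hand_eye" (4x4, takes a point from camera to tool coordinates, whose origin is the TCP and whose axes are the flange's). Camera axes: x right, y down, z forward; pixel columns grow to the right and rows downward; lengths in m; the calibration is good to about 2 mm. A picture is of the moment at which its call begins: read the wrist's pose just before it.
- sign_off(): hands the job in; it is judged then, once.
The state is a dict: "clock": time; "qpos": joint angles; "qvel": joint speeds; "joint_efforts": joint torques, N m; "tool_pos": TCP position; "tcp_rot": TCP orientation; "ft_force": force on the tool from outside, world axes, zero at the start; "wrist_torque": the same for the moment, N m; "grip_width": opening from 0.0 (shut) to 1.0 (fully open); "gripper_force": force on a finger pad.
Only numpy, scipy, OpenCV 4.12 (cv2) and the standard library are available. Lean on these libraries where they do the work, as an engineer would, in place of code of your own. Each camera call takes 0.05 s, during which the arm holds its last target. There are 200 camera calls.

## Task

The sewing run is over: clear the thread tray by putting the two metal bobbins into the round tin and the empty wooden spool into the wooden box. Then take the wound spool out of the tray and hold it up in the air at the bench magnifier, on the robot's side of the lens, its paper-labelled end facing the glass squarely, centred and about 10 cm from it, so that a colleague across the table can read the label through the lens; finish while still holding it there. Leave the thimble, the chalk and the other things on the bench where they are, and do not touch the magnifier.

Things in the scene. Friction and masses are not known exactly. Their poses are not given: they have to be found in the camera images.
- tray: fixed open wooden thread tray, 260 (its x) x 400 (its y) x 22 high, walls and floor 6 thick; origin under its centre on the bench, z up, so its inner floor is 6 above the bench. It holds the wound spool, the empty spool, two bobbins, the thimble and the chalk, spread out in two rows of three
- spool: wooden spool wound with teal thread, lying on its side in the tray: 60 long, flanges 44 in diameter and 6 thick, thread 38 in diameter; 60 to 120 g. Origin at its middle, 28 above the bench at the start; its own x axis runs along the spool towards its end with a round white paper label (which at the start points away from the robot or to the robot's left). It can roll about x
- spool_label (a point): centre of the labelled end face of the wound spool, 30 from its origin along its x axis
- empty_spool: empty wooden spool with no thread, standing on end in the tray: 50 tall, flanges 36 in diameter, bare waist 18 in diameter; origin at its middle, 31 above the bench, z along the spool
- bobbin_a: small steel sewing-machine bobbin, 32 in diameter, 14 high, lies in the tray at the start on its flat face; origin at the centre of its underside, z up
- bobbin_b: second bobbin, the same as bobbin_a
- tin: fixed round open metal tin, 110 in diameter, 40 high, wall 3, floor 3; origin under its centre on the bench, z up. For the bobbins
- box: fixed square open wooden box, 120 x 120 x 50 high, walls and floor 6; origin under its centre on the bench, z up. For the empty spool. Tin and box stand to the robot's left of the tray, either one nearer to the robot
- magnifier: fixed bench magnifier to the robot's right of the tray: round grey base 130 in diameter and a thin steel stem that carries a round lens; origin on the bench straight below the centre of the lens, z up; the lens centre is 250 above it and the centre of the base lies 60 from it along x (farther from the robot)
- lens: the magnifier's round glass in a white ring 126 in diameter and 16 thick, fixed to the stem. Origin at the centre of the glass; its own x axis is the line of sight through the glass, pointing away from the robot and 30 degrees upwards to the colleague's eye (so its upper rim leans towards the robot); this axis turns with the magnifier's yaw, up to 25 degrees either side of straight ahead
- focus (a point): the point on the lens's line of sight 100 from the glass on the robot's side (200 above the bench), where the centre of the label should be
- thimble: steel thimble, 21 in diameter, 25 high, standing mouth down in the tray; a bystander. Origin at the centre of its underside
- chalk: flat piece of pink tailor's chalk, 46 x 36 x 9, in the tray; a bystander. Origin at the centre of its underside
- upright_spool: another wound spool, 44 in diameter and 60 tall, standing on the bench outside the tray; a bystander. Origin at the centre of its underside
- shears: tailor's shears with black handles, 220 long, 12 thick, lying beyond the tray; a bystander. Origin near the pivot
- tape_case: white round tape-measure case, 56 in diameter, 18 high, lying beyond the tray; a bystander. Origin at the centre of its underside
- pattern_weight: dark steel pattern weight with a knob, 56 in diameter, 37 high, beyond the tray; a bystander. Origin at the centre of its underside

How it is judged:
At the end, for the whole second after the job is handed in: Bobbins released in the tin, empty spool in the box; the wound spool held still in the air by the fingers alone, label end towards the glass, label centre within 25 mm of the focus point and spool axis within 15 degrees of the line of sight (horizontal distance between each of bobbin_a, bobbin_b and tin below 0.05 m and z of bobbin_a in the frame of tin between -0.005 and 0.035 m and linear speed of each of bobbin_a, bobbin_b, empty_spool below 0.05 m/s and contact force between the fingers and bobbin_a below 0.2 N and z of bobbin_b in the frame of tin between -0.005 and 0.035 m and contact force between the fingers and bobbin_b below 0.2 N and x of empty_spool in the frame of box between -0.056 and 0.056 m and y of empty_spool in the frame of box between -0.056 and 0.056 m and z of empty_spool in the frame of box between 0 and 0.05 m and contact force between the fingers and empty_spool below 0.2 N and distance between spool_label and focus below 0.025 m and angle between the x axis of spool and the x axis of lens, either way round below 0.26 rad and x of spool in the frame of lens below -0.1 m and contact force between the fingers and spool above 2 N and contact force between spool and magnifier below 0.5 N and height (world z) of spool above 0.12 m and linear speed of spool below 0.03 m/s); the arm keeps its last pose, push and grip.
It fails at once if the thimble, the chalk or another bystander is shifted by more than 25 mm (distance of any of thimble, chalk, upright_spool, shears, tape_case, pattern_weight from where it was at the start of the episode above 0.025 m).
It fails at once if the magnifier is touched (more than 2 N) (contact force between anything else and magnifier above 2 N).
It also fails if it takes over 72 s, if anything falls off the work surface, if the arm or the gripper's body presses on something with over 40 N, if the wrist force passes 120 N, or if a joint passes its speed limit or range.

## Working session

There is one attempt and no reset: what is moved stays moved. The work goes in short steps, Python scripts to look and compute and a tool call to move; the robot and the scene stay as the last step left them, time stands still between calls to the robot, and variables do not carry over. Pictures are saved under pics/ and viewed, at most 10 in all, crops included, and the job is handed in when it is done.

Besides the shell and the picture viewer there is one more tool, called after "Call:" by a JSON object that holds its "name" and its "arguments", one argument or row to a line. jog_arm: Moves the arm, as the interface text tells. Its arguments: {"type":"object","properties":{"series":{"type":"array"},"grip":{"type":"number"}},"required":["series"]}

```bash
mkdir -p pics; python3 - <<'E'
from station import *
import cv2,numpy as np
print(get_obs())
for n in("top","side"):
    c=capture(n);cv2.imwrite(f"pics/{n}0.png",c["frame"]);np.savez(f"{n}0.npz",**c);print(n,c["camera_matrix"],c["T"])
E
```

```text
{'clock': 0.0, 'qpos': array([-1.25198203e+00,  4.23867161e-01,  1.63069549e+00,  1.53783332e-05,
        1.08861390e+00, -1.89990879e-02]), 'qvel': array([ 1.04210342e-03,  7.96138688e-04, -2.25479202e-03, -1.13601292e-03,
       -8.76304380e-04, -2.04168387e-06]), 'joint_efforts': array([ 1.71192809e-03, -5.57385027e+01, -2.81744903e+01,  5.67618110e-05,
        7.47875136e-03,  1.31674997e-05]), 'tool_pos': array([ 0.20699495, -0.58913802,  0.23052711]), 'tcp_rot': array([-3.14000930e+00, -4.37019355e-05,  3.37806206e-01]), 'ft_force': array([0.29083494, 0.34437811, 0.34358813]), 'wrist_torque': array([-0.02989345,  0.00359846,  0.00572235]), 'gripper_force': 0.0, 'grip_width': 1.002847371476468}
top [[515.64636368   0.         287.43957285]
 [  0.         515.64636368 207.63246501]
 [  0.           0.           1.        ]] [[ 0.02268127 -0.99691553  0.07513316  0.49973152]
 [-0.99973628 -0.02234673  0.00529037 -0.01471052]
 [-0.00359507 -0.07523334 -0.99715948  1.53121678]
 [ 0.          0.          0.          1.        ]]
side [[414.93651013   0.         278.89544669]
 [  0.         414.93651013 206.92405968]
 [  0.           0.           1.        ]] [[-0.75205586 -0.41828838  0.50935921  0.1045476 ]
 [-0.65909732  0.47535377 -0.58277741  0.55426803]
 [ 0.0016432  -0.77399846 -0.63318534  0.78679458]
 [ 0.          0.          0.          1.        ]]
```

```bash
ls -la; ls pics
```

```text
total 3236
drwxr-xr-x  3 agent agent    4096 Nov 28 23:22 .
drwxr-xr-x 23 root  root     4096 Nov 28 23:21 ..
drwxr-xr-x  2 agent agent    4096 Nov 28 23:22 pics
-rw-r--r--  1 agent agent 1647602 Nov 28 23:22 side0.npz
-rw-r--r--  1 agent agent 1647602 Nov 28 23:22 top0.npz
side0.png
top0.png
```

View pics/top0.png

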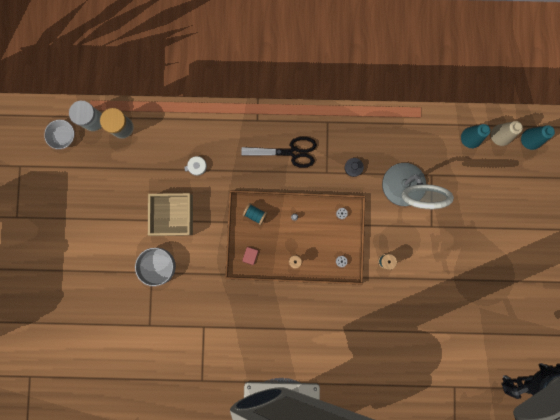

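View pics/side0.png

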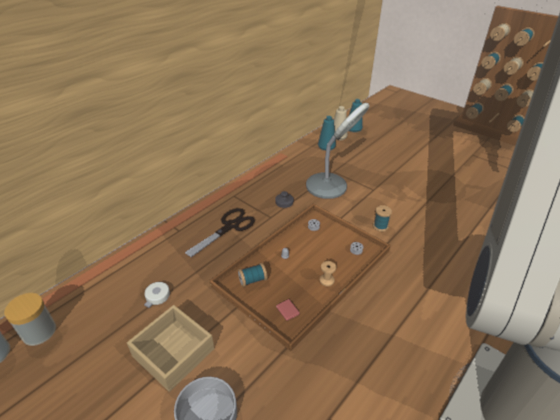

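The top view shows the wound spool at (256,214), thimble (295,216), bobbins (343,213) and (342,261), chalk (251,256), empty spool (295,262), tin (155,267), box (169,214), magnifier base (405,185) with lens (428,197), and upright spool (389,262). The side view agrees.

```bash
cat > h.py <<'E'
import numpy as np,cv2
def load(n): return dict(np.load(n+".npz"))
def cast(c,px,z):
    K,T=c["camera_matrix"],c["T"];p=np.atleast_2d(px).astype(float)
    d=np.c_[(p-K[:2,2])/K[0,0],np.ones(len(p))]@T[:3,:3].T
    return T[:3,3]+d*((z-T[2,3])/d[:,2])[:,None]
def cloud(c):
    K,T=c["camera_matrix"],c["T"];v,u=np.mgrid[:420,:560];d=c["range_z"]
    P=np.stack([(u-K[0,2])/K[0,0]*d,(v-K[1,2])/K[0,0]*d,d],-1)
    return P@T[:3,:3].T+T[:3,3]
def blobs(m,amin=20):
    n,l,s,ce=cv2.connectedComponentsWithStats(m.astype(np.uint8));return [(s[i,4],ce[i],l==i) for i in range(1,n) if s[i,4]>=amin]
E
python3 - <<'E'
from h import *
np.set_printoptions(precision=4,suppress=True)
c=load("top0");P=cloud(c);f=c["frame"];hsv=cv2.cvtColor(f,cv2.COLOR_BGR2HSV)
H,S,V=cv2.split(hsv)
names=dict(spool=(256,214,20,.032),thimble=(295,216,9,.031),bobA=(343,213,11,.02),bobB=(342,261,11,.02),chalk=(251,256,14,.015),empty=(295,262,11,.056),upright=(389,262,12,.06))
for n,(u,v,r,z) in names.items():
    w=np.zeros((420,560),bool);w[v-r:v+r+1,u-r:u+r+1]=1
    m=w&(P[...,2]>.011)&(c["range_z"]>0)
    for a,ce,mm in blobs(m,8):
        q=P[mm];print(n,a,ce,"castz",cast(c,ce,z)[0],"cloud mean",q.mean(0),"maxz",q[:,2].max(),"mid",(q.min(0)+q.max(0))/2,"ext",np.ptp(q,axis=0))
for n,(u,v,r,lo) in dict(tin=(155,267,24,.034),box=(169,214,27,.044)).items():
    w=np.zeros((420,560),bool);w[v-r:v+r+1,u-r:u+r+1]=1
    q=P[w&(P[...,2]>lo)];print(n,len(q),(q.min(0)+q.max(0))/2,np.ptp(q,axis=0));
    print(cv2.minAreaRect((q[:,:2]*1000).astype(np.float32)))
for nm in("top0","side0"):
    c=load(nm);P=cloud(c);hsv=cv2.cvtColor(c["frame"],cv2.COLOR_BGR2HSV)
    m=(P[...,2]>.19)&(P[...,2]<.31)&(P[...,0]>.35)&(P[...,0]<.8)&(P[...,1]<-.1)&(P[...,1]>-.5)&(c["range_z"]>0)
    for a,ce,mm in blobs(m,30):
        mm=mm&(hsv[...,1]<60)&(hsv[...,2]>120)
        q=P[mm]
        if len(q)<20: continue
        U,s,Vt=np.linalg.svd(q-q.mean(0),full_matrices=False)
        print(nm,a,ce,len(q),q.mean(0),(q.min(0)+q.max(0))/2,np.ptp(q,axis=0),Vt[2],s/np.sqrt(len(q)))
c=load("top0");P=cloud(c)
t=P[(abs(P[...,2]-.022)<.006)&(abs(P[...,0]-.45)<.25)&(abs(P[...,1]+.02)<.26)]
print("tray",cv2.minAreaRect((t[:,:2]*1000).astype(np.float32)))
o=[cv2.resize(c["frame"][190:285,225:365],None,fx=5,fy=5,interpolation=cv2.INTER_CUBIC)]
cv2.imwrite("pics/crop0.png",o[0])
E
```

```text
spool 284 [254.5035 213.4683] castz [0.5935 0.0888 0.032 ] cloud mean [0.5928 0.0881 0.0427] maxz 0.05641227203470933 mid [0.5932 0.0885 0.0338] ext [0.0607 0.0721 0.0452]
thimble 37 [294.1081 216.2703] castz [ 0.588  -0.0268  0.031 ] cloud mean [ 0.5884 -0.0268  0.0233] maxz 0.03652643127592636 mid [ 0.588  -0.028   0.0239] ext [0.015  0.0266 0.0252]
bobA 94 [341.8191 212.9468] castz [ 0.6015 -0.1666  0.02  ] cloud mean [ 0.6016 -0.1667  0.0191] maxz 0.02867405953462021 mid [ 0.6015 -0.1674  0.02  ] ext [0.0299 0.0306 0.0173]
bobB 104 [341.5096 261.0481] castz [ 0.461  -0.1678  0.02  ] cloud mean [ 0.461  -0.1679  0.0191] maxz 0.026241986823693386 mid [ 0.4611 -0.1726  0.0188] ext [0.0296 0.042  0.0149]
chalk 167 [249.8263 255.5509] castz [0.4708 0.1003 0.015 ] cloud mean [0.4708 0.1002 0.0156] maxz 0.022917871726993777 mid [0.471  0.1013 0.017 ] ext [0.0493 0.0436 0.0119]
empty 129 [294.9302 261.3411] castz [ 0.4581 -0.0317  0.056 ] cloud mean [ 0.4581 -0.0317  0.0547] maxz 0.06569493826211592 mid [ 0.4586 -0.0323  0.0385] ext [0.0338 0.0412 0.0543]
upright 207 [387.9082 261.1304] 
[... 181 characters left out ...]
 [0.1196 0.4439 1.4971]
((439.1412048339844, 206.25384521484375), (106.4966812133789, 445.6951904296875), 1.8955049514770508)
box 347 [0.5737 0.1912 0.7877] [0.1479 0.4117 1.4871]
((577.3990478515625, 190.60496520996094), (419.92572021484375, 128.09823608398438), 86.24349212646484)
top0 1018 [427.1228 195.999 ] 462 [ 0.6269 -0.3507  0.2683] [ 0.6326 -0.3498  0.2562] [0.0672 0.1149 0.1045] [-0.85   -0.0627 -0.5231] [0.0434 0.0313 0.0035]
side0 422 [350.7038 119.7512] 292 [ 0.6188 -0.3228  0.2741] [ 0.6273 -0.3424  0.2609] [0.0541 0.1101 0.0906] [0.8765 0.0226 0.4809] [0.0312 0.0257 0.0039]
tray ((529.0658569335938, -56.04811096191406), (449.5993957519531, 260.3357238769531), 88.9833755493164)
```

View pics/crop0.png

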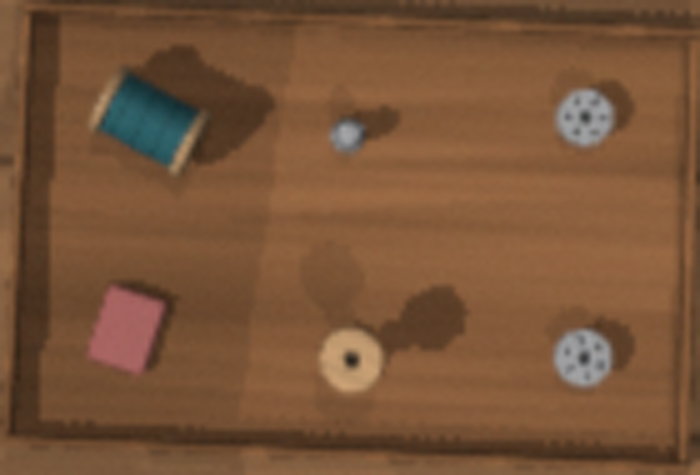

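The crop confirms the layout. The wound spool's axis runs from (188,142) to (108,100), with the label end presumably up-left. I'll refine the spool, tin, box, tray and lens.

```bash
python3 - <<'E'
from h import *
np.set_printoptions(precision=4,suppress=True)
c=load("top0");P=cloud(c);hsv=cv2.cvtColor(c["frame"],cv2.COLOR_BGR2HSV);ok=c["range_z"]>0
def win(u,v,r): w=np.zeros((420,560),bool);w[v-r:v+r+1,u-r:u+r+1]=1;return w&ok
for n,u,v,r,lo,hi in(("tin",155,267,24,.030,.055),("box",169,214,27,.040,.065)):
    q=P[win(u,v,r)&(P[...,2]>lo)&(P[...,2]<hi)];print(n,len(q),(q.min(0)+q.max(0))/2,cv2.minAreaRect((q[:,:2]*1000).astype(np.float32)))
q=P[ok&(P[...,2]>.014)&(P[...,2]<.03)&(abs(P[...,0]-.53)<.16)&(abs(P[...,1]+.03)<.225)]
print("tray",cv2.minAreaRect((q[:,:2]*1000).astype(np.float32)))
H=hsv[...,0];m=win(256,214,22)&(H>80)&(H<110)&(hsv[...,1]>80)
a,ce,mm=max(blobs(m),key=lambda b:b[0]);v,u=np.nonzero(mm)
r=cv2.minAreaRect(np.c_[u,v].astype(np.float32));b=cv2.boxPoints(r)
w=cast(c,b,.040);print("teal",a,r);print(w[:,:2],w.mean(0));
for i in range(2):
    d=w[(i+1)]-w[i];print("edge",np.linalg.norm(d),np.degrees(np.arctan2(d[1],d[0])))
mm=win(254,213,22)&(P[...,2]>.03);q=P[mm][:,:2];print("spool rect",cv2.minAreaRect((q*1000).astype(np.float32)))
# lens
Q=[]
for nm in("top0","side0"):
    c=load(nm);P=cloud(c);s=cv2.cvtColor(c["frame"],cv2.COLOR_BGR2HSV)
    m=(P[...,2]>.19)&(P[...,2]<.315)&(P[...,0]>.55)&(P[...,0]<.7)&(P[...,1]<-.26)&(P[...,1]>-.45)&(c["range_z"]>0)
    v,u=np.nonzero(m)
    a,ce,mm=max(blobs(m,10),key=lambda b:b[0])
    cs,_=cv2.findContours(mm.astype(np.uint8),cv2.RETR_EXTERNAL,cv2.CHAIN_APPROX_NONE)
    e=cv2.fitEllipse(max(cs,key=len));print(nm,"ellipse",e,cast(c,e[0],.25)); Q.append(P[mm])
    q=P[mm];print(len(q),q.min(0),q.max(0))
    n=np.array([.866,.03,.5]);
    for it in range(6):
        d=(q-q.mean(0)) if it==0 else (q-p0); k=np.abs(d@n)<(.03 if it<2 else .012); p0=q[k].mean(0); n=np.linalg.svd(q[k]-p0,full_matrices=False)[2][2];n*=np.sign(n[0])
    print("n",n,"yaw",np.degrees(np.arctan2(n[1],n[0])),"pitch",np.degrees(np.arcsin(n[2])),k.sum(),p0)
c=load("top0");P=cloud(c)
m=win(405,185,28)&(P[...,2]>.006)&(P[...,2]<.04);q=P[m];print("base",cv2.minEnclosingCircle((q[:,:2]*1000).astype(np.float32)),len(q))
K=c["camera_matrix"]
im=np.hstack([cv2.resize(c["frame"][155:225,380:460],None,fx=5,fy=5,interpolation=cv2.INTER_CUBIC),cv2.resize(load("side0")["frame"][95:165,305:385],None,fx=5,fy=5,interpolation=cv2.INTER_CUBIC)]);cv2.imwrite("pics/lens.png",im)
E
```

```text
tin 187 [0.4336 0.3746 0.0384] ((433.56475830078125, 374.41107177734375), (106.27336883544922, 109.3564682006836), 1.270268201828003)
box 369 [0.587  0.3351 0.0486] ((586.6094360351562, 335.51080322265625), (119.40884399414062, 121.23314666748047), 1.9832490682601929)
tray ((529.4590454101562, -31.542373657226562), (400.503173828125, 260.3868408203125), 89.00304412841797)
teal 177 ((254.00003051757812, 213.50003051757812), (14.758048057556152, 11.62755298614502), 26.56505012512207)
[[0.5868 0.1162]
 [0.6173 0.102 ]
 [0.599  0.0632]
 [0.5685 0.0775]] [0.5929 0.0897 0.04  ]
edge 0.0337052955546277 -24.949749299284786
edge 0.042918973070674035 -115.28367837440545
spool rect ((608.84619140625, 114.4284896850586), (121.44684600830078, 43.49223709106445), 60.31000900268555)
top0 ellipse ((426.98760986328125, 195.84681701660156), (24.45881462097168, 50.987640380859375), 95.20389556884766) [[ 0.6335 -0.3551  0.25  ]]
1019 [ 0.5991 -0.4158  0.1901] [ 0.6781 -0.2924  0.3102]
n [0.8532 0.0628 0.5178] yaw 4.210845678562633 pitch 31.185111864089965 1019 [ 0.6325 -0.3528  0.2595]
side0 ellipse ((350.6758728027344, 119.78104400634766), (9.933365821838379, 50.70845031738281), 44.663997650146484) [[ 0.6376 -0.3549  0.25  ]]
422 [ 0.6002 -0.4096  0.1902] [ 0.6636 -0.2874  0.3062]
n [0.8789 0.0216 0.4765] yaw 1.408753950959967 pitch 28.456556905005417 422 [ 0.6262 -0.3355  0.2612]
base ((688.689697265625, -354.7746276855469), 113.59708404541016) 1054
```

View pics/lens.png

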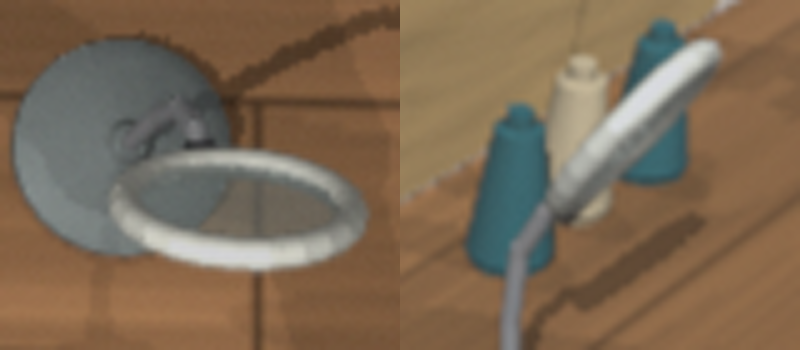

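The lens centre comes out at about (0.634, -0.355, 0.25) from both views, with yaw between 0 and 4° and pitch 30°. The tray, tin and box sizes match the text. Now to write the shift helper and start with bobbin_b.

```bash
cat > mv.py <<'E'
import numpy as np,sys
from scipy.spatial.transform import Rotation as Ro
from station import get_obs
def R(o): return Ro.from_euler("xyz",o)
def down(yaw): return R([np.pi,0,np.radians(yaw)])
def to(p,Rt,o=None):
    o=o or get_obs();r=R(o["tcp_rot"])
    print("t",round(o["clock"],1),"d cm",np.round(r.inv().apply(np.array(p)-o["tool_pos"])*100,2),"rot deg",np.round((r.inv()*Rt).as_rotvec(degrees=True),1))
E
python3 - <<'E'
from mv import *
to([.461,-.168,.10],down(45))
E
```

```text
t 0.1 d cm [ 37.92 -31.3   13.11] rot deg [ -0.1  -0.  -25.6]
```

Call:
{"name": "jog_arm", "arguments": {
  "series": [
    {"dx": 37.9, "dy": -31.3, "dz": 3, "rz": -25.6},
    {"dx": 37.9, "dy": -31.3, "dz": 3, "rz": -25.6},
    {"dx": 37.9, "dy": -31.3, "dz": 3, "rz": -25.6},
    {"dx": 37.9, "dy": -31.3, "dz": 3, "rz": -25.6},
    {"dx": 37.9, "dy": -31.3, "dz": 3, "rz": -25.6},
    {"dx": 37.9, "dy": -31.3, "dz": 3, "rz": -25.6},
    {"dx": 37.9, "dy": -31.3, "dz": 3, "rz": -25.6},
    {"dx": 37.9, "dy": -31.3, "dz": 3, "rz": -25.6}
  ],
  "grip": 0.55
}}

```text
invalid input at $.series[0]: expected keys dx, dy, dz, rx, ry, rz
```

```bash
python3 - <<'E'
from mv import *
to([.461,-.168,.12],down(45))
E
```

```text
t 0.1 d cm [ 37.92 -31.31  11.11] rot deg [ -0.1  -0.  -25.6]
```

Call:
{"name": "jog_arm", "arguments": {
  "series": [
    {"dx": 37.9, "dy": -31.3, "dz": 5, "rx": 0, "ry": 0, "rz": -25.6},
    {"dx": 37.9, "dy": -31.3, "dz": 5, "rx": 0, "ry": 0, "rz": -25.6},
    {"dx": 37.9, "dy": -31.3, "dz": 5, "rx": 0, "ry": 0, "rz": -25.6},
    {"dx": 37.9, "dy": -31.3, "dz": 5, "rx": 0, "ry": 0, "rz": -25.6},
    {"dx": 37.9, "dy": -31.3, "dz": 5, "rx": 0, "ry": 0, "rz": -25.6},
    {"dx": 37.9, "dy": -31.3, "dz": 5, "rx": 0, "ry": 0, "rz": -25.6},
    {"dx": 37.9, "dy": -31.3, "dz": 5, "rx": 0, "ry": 0, "rz": -25.6},
    {"dx": 37.9, "dy": -31.3, "dz": 5, "rx": 0, "ry": 0, "rz": -25.6}
  ],
  "grip": 0.55
}}

```text
clock: 0.9
tool_pos: [0.4132, -0.247, 0.1906]
tcp_rot: [-3.142, -0.0, 0.784]
ft_force: [0.6, 0.1, -0.0]
grip_width: 0.551
gripper_force: 0.0
```

```bash
python3 - <<'E'
from mv import *
to([.461,-.168,.12],down(45))
E
```

```text
t 0.9 d cm [ 8.96 -2.22  7.06] rot deg [-0.  -0.  -0.1]
```

Call:
{"name": "jog_arm", "arguments": {
  "series": [
    {"dx": 9, "dy": -2.2, "dz": 7, "rx": 0, "ry": 0, "rz": 0},
    {"dx": 9, "dy": -2.2, "dz": 7, "rx": 0, "ry": 0, "rz": 0},
    {"dx": 9, "dy": -2.2, "dz": 7, "rx": 0, "ry": 0, "rz": 0},
    {"dx": 9, "dy": -2.2, "dz": 7, "rx": 0, "ry": 0, "rz": 0},
    {"dx": 9, "dy": -2.2, "dz": 7, "rx": 0, "ry": 0, "rz": 0}
  ]
}}

```text
clock: 1.4
tool_pos: [0.4608, -0.1702, 0.1211]
tcp_rot: [-3.142, 0.0, 0.785]
ft_force: [0.8, 0.3, -0.2]
grip_width: 0.553
gripper_force: 0.0
```

```bash
cat >> h.py <<'E'
def wristT(c,o):
    from scipy.spatial.transform import Rotation as Ro
    T=np.eye(4);T[:3,:3]=Ro.from_euler("xyz",o["tcp_rot"]).as_matrix();T[:3,3]=o["tool_pos"];c["T"]=T@c["hand_eye"];return c
E
python3 - <<'E'
from mv import *
from h import *
from station import capture
o=get_obs();c=wristT(capture("wrist"),o);cv2.imwrite("pics/w1.png",c["frame"])
print(c["hand_eye"].round(3))
P=cloud(c);m=(P[...,2]>.013)&(P[...,2]<.03)&(np.hypot(P[...,0]-.461,P[...,1]+.168)<.03)&(c["range_z"]>0)
q=P[m];print(m.sum(),q.mean(0),(q.min(0)+q.max(0))/2,np.ptp(q,axis=0))
to([.461,-.168,.007],down(45))
E
```

```text
[[-0.    -0.946 -0.323  0.085]
 [ 1.    -0.001  0.     0.001]
 [-0.001 -0.323  0.946 -0.143]
 [ 0.     0.     0.     1.   ]]
1084 [ 0.46476322 -0.16532634  0.02092202] [ 0.46453988 -0.1655471   0.02083628] [0.03175877 0.0318073  0.00460299]
t 1.4 d cm [ 0.2  -0.19 11.45] rot deg [ 0.  -0.  -0.1]
```

View pics/w1.png

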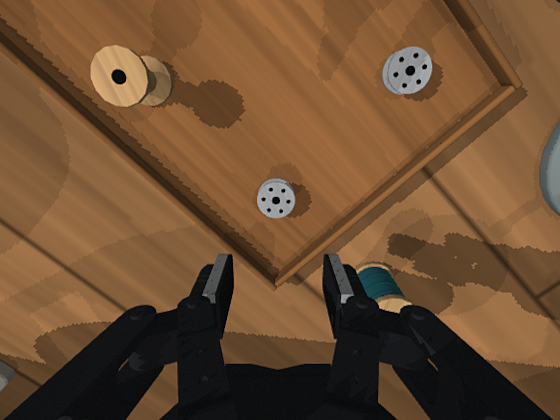

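The wrist view shows the bobbin at (276,199), on the fingers' midline at u≈278. Its measured top is at z=0.021, as it should be. Next: descend and grip.

Call:
{"name": "jog_arm", "arguments": {
  "series": [
    {"dx": 0.4, "dy": -0.1, "dz": 5, "rx": 0, "ry": 0, "rz": 0},
    {"dx": 0.4, "dy": -0.1, "dz": 9, "rx": 0, "ry": 0, "rz": 0},
    {"dx": 0.4, "dy": -0.1, "dz": 11.4, "rx": 0, "ry": 0, "rz": 0},
    {"dx": 0.4, "dy": -0.1, "dz": 11.4, "rx": 0, "ry": 0, "rz": 0}
  ]
}}

```text
clock: 1.85
tool_pos: [0.4621, -0.1675, 0.0055]
tcp_rot: [-3.14, 0.001, 0.782]
ft_force: [-0.1, -0.9, 0.9]
grip_width: 0.549
gripper_force: 0.0
```

Call:
{"name": "jog_arm", "arguments": {
  "series": [
    {"dx": 0, "dy": 0, "dz": 0, "rx": 0, "ry": 0, "rz": 0},
    {"dx": 0, "dy": 0, "dz": 0, "rx": 0, "ry": 0, "rz": 0},
    {"dx": 0, "dy": 0, "dz": 0, "rx": 0, "ry": 0, "rz": 0},
    {"dx": 0, "dy": 0, "dz": 0, "rx": 0, "ry": 0, "rz": 0},
    {"dx": 0, "dy": 0, "dz": 0, "rx": 0, "ry": 0, "rz": 0}
  ],
  "grip": 0
}}

```text
clock: 2.35
tool_pos: [0.4636, -0.1668, 0.0079]
tcp_rot: [3.14, -0.001, 0.785]
ft_force: [-1.5, -3.1, 8.6]
grip_width: 0.34
gripper_force: 60.0
```

```bash
python3 - <<'E'
from mv import *
o=get_obs();print(o["tool_pos"],o["grip_width"],o["gripper_force"],o["ft_force"])
to([.434,.356,.14],down(45)); to([.434,.356,.035],down(45))
E
```

```text
[ 0.46358632 -0.16676182  0.00791624] 0.34001069662243166 59.96190369129181 [-1.53072669 -3.13235265  8.62547339]
t 2.4 d cm [ 34.85 -39.06 -13.26] rot deg [ 0.1 -0.  -0. ]
t 2.4 d cm [ 34.85 -39.08  -2.76] rot deg [ 0.1 -0.  -0. ]
```

Call:
{"name": "jog_arm", "arguments": {
  "series": [
    {"dx": 0, "dy": 0, "dz": -4.5, "rx": 0, "ry": 0, "rz": 0},
    {"dx": 1, "dy": -1.1, "dz": -9, "rx": 0, "ry": 0, "rz": 0},
    {"dx": 34.8, "dy": -39, "dz": -13.3, "rx": 0, "ry": 0, "rz": 0},
    {"dx": 34.8, "dy": -39, "dz": -13.3, "rx": 0, "ry": 0, "rz": 0},
    {"dx": 34.8, "dy": -39, "dz": -13.3, "rx": 0, "ry": 0, "rz": 0},
    {"dx": 34.8, "dy": -39, "dz": -13.3, "rx": 0, "ry": 0, "rz": 0},
    {"dx": 34.8, "dy": -39, "dz": -13.3, "rx": 0, "ry": 0, "rz": 0},
    {"dx": 34.8, "dy": -39, "dz": -13.3, "rx": 0, "ry": 0, "rz": 0}
  ]
}}

```text
clock: 3.15
tool_pos: [0.445, 0.1492, 0.1229]
tcp_rot: [3.141, -0.001, 0.785]
ft_force: [2.1, -1.1, -0.3]
grip_width: 0.34
gripper_force: 59.6
```

```bash
python3 - <<'E'
from mv import *
o=get_obs();print(o["tool_pos"],o["grip_width"],o["gripper_force"])
to([.422,.364,.14],down(45))
E
```

```text
[0.44498875 0.14916865 0.12286386] 0.3397509914094451 59.60607469081879
t 3.1 d cm [ 13.56 -16.82  -1.71] rot deg [ 0. -0. -0.]
```

Call:
{"name": "jog_arm", "arguments": {
  "series": [
    {"dx": 13.5, "dy": -16.8, "dz": -1.5, "rx": 0, "ry": 0, "rz": 0},
    {"dx": 13.5, "dy": -16.8, "dz": -1.5, "rx": 0, "ry": 0, "rz": 0},
    {"dx": 13.5, "dy": -16.8, "dz": -1.5, "rx": 0, "ry": 0, "rz": 0},
    {"dx": 13.5, "dy": -16.8, "dz": -1.5, "rx": 0, "ry": 0, "rz": 0},
    {"dx": 13.5, "dy": -16.8, "dz": -1.5, "rx": 0, "ry": 0, "rz": 0},
    {"dx": 13.5, "dy": -16.8, "dz": 3.5, "rx": 0, "ry": 0, "rz": 0},
    {"dx": 13.5, "dy": -16.8, "dz": 8.7, "rx": 0, "ry": 0, "rz": 0},
    {"dx": 13.5, "dy": -16.8, "dz": 8.7, "rx": 0, "ry": 0, "rz": 0}
  ]
}}

```text
clock: 3.95
tool_pos: [0.4179, 0.3578, 0.0293]
tcp_rot: [-3.14, 0.013, 0.785]
ft_force: [-1.2, -0.8, 0.3]
grip_width: 0.344
gripper_force: 59.5
```

Call:
{"name": "jog_arm", "arguments": {
  "series": [
    {"dx": 0, "dy": 0, "dz": 0, "rx": 0, "ry": 0, "rz": 0},
    {"dx": 0, "dy": 0, "dz": 0, "rx": 0, "ry": 0, "rz": 0},
    {"dx": 0, "dy": 0, "dz": 0, "rx": 0, "ry": 0, "rz": 0},
    {"dx": 0, "dy": 0, "dz": -5, "rx": 0, "ry": 0, "rz": 0},
    {"dx": 0, "dy": 0, "dz": -10, "rx": 0, "ry": 0, "rz": 0}
  ],
  "grip": 0.5
}}

```text
clock: 4.45
tool_pos: [0.4219, 0.3609, 0.1369]
tcp_rot: [-3.141, 0.001, 0.784]
ft_force: [1.2, 1.2, -0.1]
grip_width: 0.502
gripper_force: 0.0
```

```bash
python3 - <<'E'
from mv import *
from h import *
from station import capture
c=capture("top");np.savez("top1.npz",**c)
P=cloud(c);m=(P[...,2]>.008)&(P[...,2]<.025)&(np.hypot(P[...,0]-.434,P[...,1]-.3745)<.04)&(c["range_z"]>0)
q=P[m];print("tin",m.sum(),q.mean(0) if m.any() else None)
m=(P[...,2]>.011)&(P[...,2]<.03)&(np.hypot(P[...,0]-.461,P[...,1]+.168)<.03)&(c["range_z"]>0);print("left",m.sum())
o=get_obs();print(o["tool_pos"])
to([.6025,-.166,.14],down(135))
E
```

```text
tin 95 [0.42142733 0.35715589 0.01566808]
left 19
[0.42600786 0.36424415 0.14592492]
t 4.5 d cm [-24.97  50.     0.34] rot deg [  0.6  -0.5 -90.1]
```

Call:
{"name": "jog_arm", "arguments": {
  "series": [
    {"dx": -25, "dy": 50, "dz": 0, "rx": 0, "ry": 0, "rz": -90},
    {"dx": -25, "dy": 50, "dz": 0, "rx": 0, "ry": 0, "rz": -90},
    {"dx": -25, "dy": 50, "dz": 0, "rx": 0, "ry": 0, "rz": -90},
    {"dx": -25, "dy": 50, "dz": 0, "rx": 0, "ry": 0, "rz": -90},
    {"dx": -25, "dy": 50, "dz": 0, "rx": 0, "ry": 0, "rz": -90},
    {"dx": -25, "dy": 50, "dz": 0, "rx": 0, "ry": 0, "rz": -90},
    {"dx": -25, "dy": 50, "dz": 0, "rx": 0, "ry": 0, "rz": -90},
    {"dx": -25, "dy": 50, "dz": 0, "rx": 0, "ry": 0, "rz": -90}
  ],
  "grip": 0.55
}}

```text
clock: 5.3
tool_pos: [0.5387, 0.0165, 0.1378]
tcp_rot: [3.137, 0.001, 1.875]
ft_force: [0.8, 0.0, -0.8]
grip_width: 0.548
gripper_force: 0.0
```

```bash
python3 - <<'E'
from mv import *
o=get_obs();print(o["tool_pos"],o["qpos"])
to([.6025,-.166,.12],down(135))
E
```

```text
[0.5387414  0.01646998 0.13779288] [ 8.44304968e-03  4.28180183e-01  1.88813379e+00  9.45785003e-05
  8.20788488e-01 -2.95784748e-01]
t 5.3 d cm [-19.32   0.61   1.81] rot deg [  0.2   0.1 -27.6]
```

Call:
{"name": "jog_arm", "arguments": {
  "series": [
    {"dx": -19.3, "dy": 0.6, "dz": 1.8, "rx": 0, "ry": 0, "rz": -27.6},
    {"dx": -19.3, "dy": 0.6, "dz": 1.8, "rx": 0, "ry": 0, "rz": -27.6},
    {"dx": -19.3, "dy": 0.6, "dz": 1.8, "rx": 0, "ry": 0, "rz": -27.6},
    {"dx": -19.3, "dy": 0.6, "dz": 1.8, "rx": 0, "ry": 0, "rz": -27.6},
    {"dx": -19.3, "dy": 0.6, "dz": 1.8, "rx": 0, "ry": 0, "rz": -27.6},
    {"dx": -19.3, "dy": 0.6, "dz": 1.8, "rx": 0, "ry": 0, "rz": -27.6}
  ]
}}

```text
clock: 5.9
tool_pos: [0.6005, -0.1659, 0.119]
tcp_rot: [3.14, 0.002, 2.348]
ft_force: [0.2, -0.6, 0.1]
grip_width: 0.549
gripper_force: 0.0
```

```bash
python3 - <<'E'
from mv import *
from h import *
from station import capture
o=get_obs();c=wristT(capture("wrist"),o)
P=cloud(c);m=(P[...,2]>.014)&(P[...,2]<.03)&(np.hypot(P[...,0]-.602,P[...,1]+.167)<.03)&(c["range_z"]>0)
q=P[m];print(m.sum(),q.mean(0),np.ptp(q,axis=0),o["tool_pos"])
to([.602,-.167,.009],down(135))
E
```

```text
1080 [ 0.6052904  -0.16473387  0.02094033] [0.03160964 0.03172718 0.0047026 ] [ 0.60048814 -0.16591853  0.11904047]
t 6.0 d cm [-0.29 -0.04 10.98] rot deg [ 0.1  0.1 -0.4]
```

Call:
{"name": "jog_arm", "arguments": {
  "series": [
    {"dx": -0.3, "dy": 0.2, "dz": 5, "rx": 0, "ry": 0, "rz": 0},
    {"dx": -0.3, "dy": 0.2, "dz": 9, "rx": 0, "ry": 0, "rz": 0},
    {"dx": -0.3, "dy": 0.2, "dz": 10.9, "rx": 0, "ry": 0, "rz": 0},
    {"dx": -0.3, "dy": 0.2, "dz": 10.9, "rx": 0, "ry": 0, "rz": 0}
  ]
}}

```text
clock: 6.35
tool_pos: [0.6011, -0.1628, 0.0062]
tcp_rot: [-3.139, -0.005, 2.353]
ft_force: [-0.1, -0.4, -0.2]
grip_width: 0.547
gripper_force: 0.0
```

Call:
{"name": "jog_arm", "arguments": {
  "series": [
    {"dx": 0, "dy": 0, "dz": 0, "rx": 0, "ry": 0, "rz": 0},
    {"dx": 0, "dy": 0, "dz": 0, "rx": 0, "ry": 0, "rz": 0},
    {"dx": 0, "dy": 0, "dz": 0, "rx": 0, "ry": 0, "rz": 0},
    {"dx": 0, "dy": 0, "dz": 0, "rx": 0, "ry": 0, "rz": 0},
    {"dx": 0, "dy": 0, "dz": -5, "rx": 0, "ry": 0, "rz": 0},
    {"dx": 0, "dy": 0, "dz": -10, "rx": 0, "ry": 0, "rz": 0},
    {"dx": 0, "dy": 0, "dz": -13, "rx": 0, "ry": 0, "rz": 0}
  ],
  "grip": 0
}}

```text
clock: 7.05
tool_pos: [0.6049, -0.1655, 0.1421]
tcp_rot: [3.14, 0.004, 2.351]
ft_force: [0.9, 0.6, 0.1]
grip_width: 0.341
gripper_force: 59.6
```

```bash
python3 - <<'E'
from mv import *
o=get_obs();print(o["tool_pos"],o["grip_width"],o["gripper_force"])
to([.446,.387,.14],down(45))
E
```

```text
[ 0.60486634 -0.16550838  0.14210215] 0.3409905221489222 59.560680985450745
t 7.0 d cm [50.44 27.58  0.07] rot deg [ 0.3  0.1 89.7]
```

Call:
{"name": "jog_arm", "arguments": {
  "series": [
    {"dx": 50.4, "dy": 27.6, "dz": 0, "rx": 0, "ry": 0, "rz": 89.7},
    {"dx": 50.4, "dy": 27.6, "dz": 0, "rx": 0, "ry": 0, "rz": 89.7},
    {"dx": 50.4, "dy": 27.6, "dz": 0, "rx": 0, "ry": 0, "rz": 89.7},
    {"dx": 50.4, "dy": 27.6, "dz": 0, "rx": 0, "ry": 0, "rz": 89.7},
    {"dx": 50.4, "dy": 27.6, "dz": 0, "rx": 0, "ry": 0, "rz": 89.7},
    {"dx": 50.4, "dy": 27.6, "dz": 0, "rx": 0, "ry": 0, "rz": 89.7},
    {"dx": 50.4, "dy": 27.6, "dz": 0, "rx": 0, "ry": 0, "rz": 89.7},
    {"dx": 50.4, "dy": 27.6, "dz": 0, "rx": 0, "ry": 0, "rz": 89.7}
  ]
}}

```text
clock: 7.85
tool_pos: [0.5003, 0.1971, 0.1389]
tcp_rot: [3.141, -0.001, 1.222]
ft_force: [0.9, -1.3, 0.4]
grip_width: 0.337
gripper_force: 59.6
```

```bash
python3 - <<'E'
from mv import *
o=get_obs();print(o["tool_pos"],o["grip_width"],o["gripper_force"])
to([.446,.387,.14],down(45))
E
```

```text
[0.50031531 0.19705171 0.13887544] 0.33718057586059463 59.560802578926086
t 7.8 d cm [ 15.99 -11.6   -0.11] rot deg [ 0.  -0.1 25. ]
```

Call:
{"name": "jog_arm", "arguments": {
  "series": [
    {"dx": 16, "dy": -11.6, "dz": 0, "rx": 0, "ry": 0, "rz": 25},
    {"dx": 16, "dy": -11.6, "dz": 0, "rx": 0, "ry": 0, "rz": 25},
    {"dx": 16, "dy": -11.6, "dz": 0, "rx": 0, "ry": 0, "rz": 25},
    {"dx": 16, "dy": -11.6, "dz": 0, "rx": 0, "ry": 0, "rz": 25},
    {"dx": 16, "dy": -11.6, "dz": 0, "rx": 0, "ry": 0, "rz": 25},
    {"dx": 16, "dy": -11.6, "dz": 5, "rx": 0, "ry": 0, "rz": 25},
    {"dx": 16, "dy": -11.6, "dz": 9.5, "rx": 0, "ry": 0, "rz": 25},
    {"dx": 16, "dy": -11.6, "dz": 9.5, "rx": 0, "ry": 0, "rz": 25}
  ]
}}

```text
clock: 8.65
tool_pos: [0.4418, 0.3818, 0.0381]
tcp_rot: [-3.141, 0.011, 0.792]
ft_force: [-0.6, -0.6, 0.1]
grip_width: 0.338
gripper_force: 59.5
```

Call:
{"name": "jog_arm", "arguments": {
  "series": [
    {"dx": 0, "dy": 0, "dz": 0, "rx": 0, "ry": 0, "rz": 0},
    {"dx": 0, "dy": 0, "dz": 0, "rx": 0, "ry": 0, "rz": 0},
    {"dx": 0, "dy": 0, "dz": 0, "rx": 0, "ry": 0, "rz": 0},
    {"dx": 0, "dy": 0, "dz": -5, "rx": 0, "ry": 0, "rz": 0},
    {"dx": 0, "dy": 0, "dz": -10, "rx": 0, "ry": 0, "rz": 0}
  ],
  "grip": 0.5
}}

```text
clock: 9.15
tool_pos: [0.445, 0.3845, 0.1446]
tcp_rot: [-3.141, 0.002, 0.791]
ft_force: [0.6, 1.3, -0.7]
grip_width: 0.497
gripper_force: 0.0
```

```bash
python3 - <<'E'
from mv import *
from h import *
from station import capture
o=get_obs();c=capture("top");np.savez("top2.npz",**c)
P=cloud(c);m=(P[...,2]>.009)&(P[...,2]<.03)&(np.hypot(P[...,0]-.434,P[...,1]-.3745)<.045)&(c["range_z"]>0)
for a,ce,mm in blobs(m,10): q=P[mm];print("tin",a,q.mean(0))
w=wristT(capture("wrist"),o);cv2.imwrite("pics/w2.png",np.hstack([w["frame"][::1,::1][:,:],])) 
print(o["tool_pos"])
to([.460,-.031,.12],down(45))
E
```

```text
tin 191 [0.43202521 0.37007367 0.01658213]
[0.44504775 0.38450065 0.14460835]
t 9.2 d cm [-29.13  30.21   2.81] rot deg [ 0.1 -0.8  0.3]
```

View pics/w2.png

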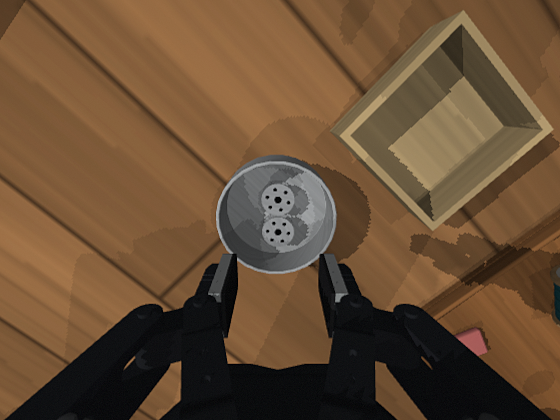

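Both bobbins lie flat in the tin at (278,200) and (278,232). Next is the empty spool.

Call:
{"name": "jog_arm", "arguments": {
  "series": [
    {"dx": -29.1, "dy": 30.2, "dz": 0, "rx": 0, "ry": 0, "rz": 0},
    {"dx": -29.1, "dy": 30.2, "dz": 0, "rx": 0, "ry": 0, "rz": 0},
    {"dx": -29.1, "dy": 30.2, "dz": 0, "rx": 0, "ry": 0, "rz": 0},
    {"dx": -29.1, "dy": 30.2, "dz": 0, "rx": 0, "ry": 0, "rz": 0},
    {"dx": -29.1, "dy": 30.2, "dz": 0, "rx": 0, "ry": 0, "rz": 0},
    {"dx": -29.1, "dy": 30.2, "dz": 0, "rx": 0, "ry": 0, "rz": 0},
    {"dx": -29.1, "dy": 30.2, "dz": 0, "rx": 0, "ry": 0, "rz": 0},
    {"dx": -29.1, "dy": 30.2, "dz": 0, "rx": 0, "ry": 0, "rz": 0}
  ],
  "grip": 0.65
}}

```text
clock: 10.05
tool_pos: [0.4557, -0.0169, 0.1449]
tcp_rot: [3.139, -0.002, 0.791]
ft_force: [0.7, 0.8, -0.5]
grip_width: 0.648
gripper_force: 0.0
```

Call:
{"name": "jog_arm", "arguments": {
  "series": [
    {"dx": -1, "dy": 1, "dz": 0, "rx": 0, "ry": 0, "rz": 0}
  ]
}}

```text
clock: 10.15
tool_pos: [0.456, -0.0329, 0.1449]
tcp_rot: [3.138, -0.002, 0.788]
ft_force: [-0.3, 0.8, 0.6]
grip_width: 0.649
gripper_force: 0.0
```

```bash
python3 - <<'E'
from mv import *
from h import *
from station import capture
o=get_obs();c=wristT(capture("wrist"),o)
P=cloud(c);m=(P[...,2]>.05)&(P[...,2]<.065)&(np.hypot(P[...,0]-.46,P[...,1]+.031)<.03)&(c["range_z"]>0)
q=P[m];print(m.sum(),q.mean(0),np.ptp(q,axis=0),o["tool_pos"])
to([.460,-.030,.12],down(45))
E
```

```text
1503 [ 0.46167793 -0.02922459  0.0568163 ] [0.03532455 0.03532967 0.00842705] [ 0.45599327 -0.03285592  0.14493332]
t 10.2 d cm [0.48 0.06 2.49] rot deg [ 0.2 -0.1  0.1]
```

Call:
{"name": "jog_arm", "arguments": {
  "series": [
    {"dx": 0.5, "dy": 0.1, "dz": 4, "rx": 0, "ry": 0, "rz": 0},
    {"dx": 0.5, "dy": 0.1, "dz": 7, "rx": 0, "ry": 0, "rz": 0},
    {"dx": 0.5, "dy": 0.1, "dz": 10, "rx": 0, "ry": 0, "rz": 0},
    {"dx": 0.5, "dy": 0.1, "dz": 13.1, "rx": 0, "ry": 0, "rz": 0},
    {"dx": 0.5, "dy": 0.1, "dz": 13.1, "rx": 0, "ry": 0, "rz": 0}
  ]
}}

```text
clock: 10.7
tool_pos: [0.4579, -0.0255, 0.0104]
tcp_rot: [-3.138, 0.003, 0.792]
ft_force: [-0.3, 0.2, 0.4]
grip_width: 0.654
gripper_force: 0.0
```

Call:
{"name": "jog_arm", "arguments": {
  "series": [
    {"dx": 0, "dy": 0, "dz": 0, "rx": 0, "ry": 0, "rz": 0},
    {"dx": 0, "dy": 0, "dz": 0, "rx": 0, "ry": 0, "rz": 0},
    {"dx": 0, "dy": 0, "dz": 0, "rx": 0, "ry": 0, "rz": 0},
    {"dx": 0, "dy": 0, "dz": 0, "rx": 0, "ry": 0, "rz": 0},
    {"dx": 0, "dy": 0, "dz": 0, "rx": 0, "ry": 0, "rz": 0},
    {"dx": 0, "dy": 0, "dz": -4, "rx": 0, "ry": 0, "rz": 0},
    {"dx": 0, "dy": 0, "dz": -9, "rx": 0, "ry": 0, "rz": 0},
    {"dx": 0, "dy": 0, "dz": -14, "rx": 0, "ry": 0, "rz": 0}
  ],
  "grip": 0
}}

```text
clock: 11.5
tool_pos: [0.4588, -0.0261, 0.1538]
tcp_rot: [-3.141, 0.001, 0.791]
ft_force: [1.6, -1.1, -0.3]
grip_width: 0.363
gripper_force: 59.7
```

```bash
python3 - <<'E'
from mv import *
o=get_obs();print(o["tool_pos"],o["grip_width"],o["gripper_force"])
to([.587,.335,.15],down(45))
E
```

```text
[ 0.45877697 -0.02606883  0.15383857] 0.36270437551642065 59.678112836700166
t 11.5 d cm [ 34.7  -16.26   0.37] rot deg [-0.1  0.   0.3]
```

Call:
{"name": "jog_arm", "arguments": {
  "series": [
    {"dx": 34.7, "dy": -16.2, "dz": 0, "rx": 0, "ry": 0, "rz": 0},
    {"dx": 34.7, "dy": -16.2, "dz": 0, "rx": 0, "ry": 0, "rz": 0},
    {"dx": 34.7, "dy": -16.2, "dz": 0, "rx": 0, "ry": 0, "rz": 0},
    {"dx": 34.7, "dy": -16.2, "dz": 0, "rx": 0, "ry": 0, "rz": 0},
    {"dx": 34.7, "dy": -16.2, "dz": 0, "rx": 0, "ry": 0, "rz": 0},
    {"dx": 34.7, "dy": -16.2, "dz": 0, "rx": 0, "ry": 0, "rz": 0},
    {"dx": 34.7, "dy": -16.2, "dz": 0, "rx": 0, "ry": 0, "rz": 0},
    {"dx": 34.7, "dy": -16.2, "dz": 0, "rx": 0, "ry": 0, "rz": 0}
  ]
}}

```text
clock: 12.3
tool_pos: [0.5888, 0.338, 0.153]
tcp_rot: [3.141, -0.002, 0.793]
ft_force: [1.1, -0.4, -0.0]
grip_width: 0.365
gripper_force: 59.7
```

```bash
python3 - <<'E'
from mv import *
from h import *
from station import capture
o=get_obs();print(o["tool_pos"],o["grip_width"],o["gripper_force"])
c=capture("side");P=cloud(c);p=o["tool_pos"]
m=(np.hypot(P[...,0]-p[0],P[...,1]-p[1])<.05)&(c["range_z"]>0)&(P[...,2]>.08)&(P[...,2]<.25)
hsv=cv2.cvtColor(c["frame"],cv2.COLOR_BGR2HSV);m&=(hsv[...,1]>60)&(hsv[...,2]>80)
q=P[m];print(m.sum(),q[:,2].min()-p[2],q[:,2].max()-p[2])
v,u=np.nonzero(m);f=c["frame"];cv2.imwrite("pics/s3.png",cv2.resize(f[max(0,v.min()-40):v.max()+60,max(0,u.min()-50):u.max()+50],None,fx=3,fy=3)[:600,:800])
to([.587,.335,.15],down(45))
E
```

```text
[0.58883137 0.33799625 0.15299038] 0.36458488508354653 59.682134515751386
202 -0.008388338970897524 0.09511307769294286
t 12.3 d cm [-0.71  0.23  0.32] rot deg [ 0.  -0.3  0.5]
```

View pics/s3.png

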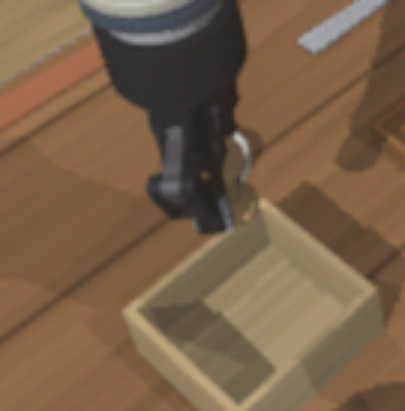

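The empty spool is upright in the fingers above the box, its lower end about 8 mm below the TCP. Now lower and release.

Call:
{"name": "jog_arm", "arguments": {
  "series": [
    {"dx": -0.5, "dy": 0.2, "dz": 4.5, "rx": 0, "ry": 0, "rz": 0},
    {"dx": -0.5, "dy": 0.2, "dz": 9, "rx": 0, "ry": 0, "rz": 0},
    {"dx": -0.5, "dy": 0.2, "dz": 12, "rx": 0, "ry": 0, "rz": 0},
    {"dx": -0.5, "dy": 0.2, "dz": 13, "rx": 0, "ry": 0, "rz": 0},
    {"dx": -0.5, "dy": 0.2, "dz": 13, "rx": 0, "ry": 0, "rz": 0}
  ]
}}

```text
clock: 12.85
tool_pos: [0.5852, 0.329, 0.0212]
tcp_rot: [-3.141, 0.002, 0.791]
ft_force: [-1.0, -0.1, -1.1]
grip_width: 0.367
gripper_force: 59.7
```

Call:
{"name": "jog_arm", "arguments": {
  "series": [
    {"dx": 0, "dy": 0, "dz": 0, "rx": 0, "ry": 0, "rz": 0},
    {"dx": 0, "dy": 0, "dz": 0, "rx": 0, "ry": 0, "rz": 0},
    {"dx": 0, "dy": 0, "dz": 0, "rx": 0, "ry": 0, "rz": 0},
    {"dx": 0, "dy": 0, "dz": 0, "rx": 0, "ry": 0, "rz": 0},
    {"dx": 0, "dy": 0, "dz": -4, "rx": 0, "ry": 0, "rz": 0},
    {"dx": 0, "dy": 0, "dz": -8, "rx": 0, "ry": 0, "rz": 0},
    {"dx": 0, "dy": 0, "dz": -12, "rx": 0, "ry": 0, "rz": 0},
    {"dx": 0, "dy": 0, "dz": -14, "rx": 0, "ry": 0, "rz": 0}
  ],
  "grip": 0.62
}}

```text
clock: 13.65
tool_pos: [0.5877, 0.3305, 0.1668]
tcp_rot: [3.14, -0.006, 0.791]
ft_force: [1.0, -0.4, 1.1]
grip_width: 0.619
gripper_force: 0.0
```

```bash
python3 - <<'E'
from mv import *
from h import *
from station import capture
o=get_obs();c=wristT(capture("wrist"),o)
P=cloud(c);m=(P[...,2]>.05)&(P[...,2]<.075)&(np.hypot(P[...,0]-.587,P[...,1]-.335)<.04)&(c["range_z"]>0)
q=P[m];print("empty",m.sum(),q.mean(0) if m.any() else "")
to([.593,.089,.15],down(63))
E
```

```text
empty 1246 [0.59077001 0.32422229 0.0568295 ]
t 13.7 d cm [-16.94  17.31   1.82] rot deg [  0.2  -0.5 -17.7]
```

Empty spool is standing in the box (top at z=0.057). Now for the wound spool.

Call:
{"name": "jog_arm", "arguments": {
  "series": [
    {"dx": -16.9, "dy": 17.3, "dz": 1, "rx": 0, "ry": 0, "rz": -17.7},
    {"dx": -16.9, "dy": 17.3, "dz": 1, "rx": 0, "ry": 0, "rz": -17.7},
    {"dx": -16.9, "dy": 17.3, "dz": 1, "rx": 0, "ry": 0, "rz": -17.7},
    {"dx": -16.9, "dy": 17.3, "dz": 1, "rx": 0, "ry": 0, "rz": -17.7},
    {"dx": -16.9, "dy": 17.3, "dz": 1, "rx": 0, "ry": 0, "rz": -17.7},
    {"dx": -16.9, "dy": 17.3, "dz": 1, "rx": 0, "ry": 0, "rz": -17.7}
  ],
  "grip": 0.75
}}

```text
clock: 14.3
tool_pos: [0.5898, 0.0831, 0.152]
tcp_rot: [-3.141, 0.001, 1.096]
ft_force: [-0.4, 0.4, 0.7]
grip_width: 0.75
gripper_force: 0.0
```

```bash
python3 - <<'E'
from mv import *
from h import *
from station import capture
o=get_obs();c=wristT(capture("wrist"),o);cv2.imwrite("pics/w4.png",c["frame"])
P=cloud(c);hsv=cv2.cvtColor(c["frame"],cv2.COLOR_BGR2HSV);H=hsv[...,0]
m=(H>80)&(H<110)&(hsv[...,1]>80)&(P[...,2]>.02)&(P[...,2]<.07)&(np.hypot(P[...,0]-.593,P[...,1]-.089)<.05)&(c["range_z"]>0)
q=P[m];print("teal",m.sum(),q.mean(0),q[:,2].max());k=q[:,2]>np.percentile(q[:,2],60)
for s in(q,q[k]):
    r=cv2.minAreaRect((s[:,:2]*1000).astype(np.float32));print(r)
m2=(P[...,2]>.046)&(P[...,2]<.07)&(np.hypot(P[...,0]-.593,P[...,1]-.089)<.05);r=P[m2];print("flange tops",r.mean(0),cv2.minAreaRect((r[:,:2]*1000).astype(np.float32)))
print(o["tool_pos"])
to([.593,.089,.14],down(63))
E
```

```text
teal 2143 [0.59722923 0.0909565  0.0444182 ] 0.049778819132770075
((597.0170288085938, 90.23477935791016), (47.20087432861328, 37.25279235839844), 62.87089920043945)
((596.2783203125, 90.5841064453125), (46.92768478393555, 19.132009506225586), 65.23029327392578)
flange tops [0.59741313 0.09144448 0.04786339] ((596.87646484375, 90.69916534423828), (60.5837516784668, 28.275169372558594), 62.95502853393555)
[0.58983992 0.08311912 0.15198393]
t 14.3 d cm [0.46 0.08 1.22] rot deg [-0.   0.  -0.2]
```

View pics/w4.png

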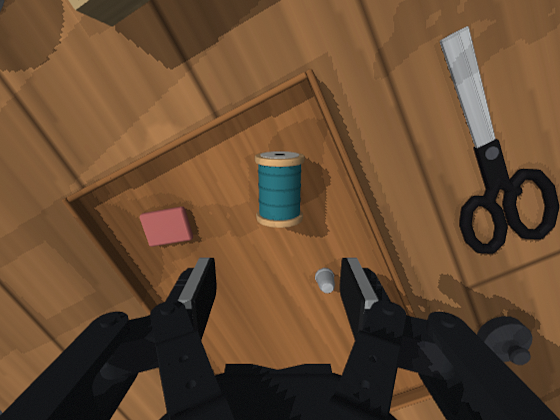

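The wrist view shows the spool upright in the image at (279,190), with its white label end at the top (279,155), along tool +x. The measured yaw is 63° and the length 60 mm, as expected.

Call:
{"name": "jog_arm", "arguments": {
  "series": [
    {"dx": 0.8, "dy": 0.1, "dz": 5, "rx": 0, "ry": 0, "rz": 0},
    {"dx": 0.8, "dy": 0.1, "dz": 8, "rx": 0, "ry": 0, "rz": 0},
    {"dx": 0.8, "dy": 0.1, "dz": 11, "rx": 0, "ry": 0, "rz": 0},
    {"dx": 0.8, "dy": 0.1, "dz": 14.2, "rx": 0, "ry": 0, "rz": 0},
    {"dx": 0.8, "dy": 0.1, "dz": 14.2, "rx": 0, "ry": 0, "rz": 0}
  ]
}}

```text
clock: 14.85
tool_pos: [0.5917, 0.0953, 0.0064]
tcp_rot: [-3.136, 0.004, 1.102]
ft_force: [-0.5, 1.1, 0.2]
grip_width: 0.75
gripper_force: 0.0
```

Call:
{"name": "jog_arm", "arguments": {
  "series": [
    {"dx": 0, "dy": 0, "dz": 0, "rx": 0, "ry": 0, "rz": 0},
    {"dx": 0, "dy": 0, "dz": 0, "rx": 0, "ry": 0, "rz": 0},
    {"dx": 0, "dy": 0, "dz": 0, "rx": 0, "ry": 0, "rz": 0},
    {"dx": 0, "dy": 0, "dz": 0, "rx": 0, "ry": 0, "rz": 0},
    {"dx": 0, "dy": 0, "dz": 0, "rx": 0, "ry": 0, "rz": 0},
    {"dx": 0, "dy": 0, "dz": -5, "rx": 0, "ry": 0, "rz": 0},
    {"dx": 0, "dy": 0, "dz": -10, "rx": 0, "ry": 0, "rz": 0},
    {"dx": 0, "dy": 0, "dz": -15, "rx": 0, "ry": 0, "rz": 0}
  ],
  "grip": 0
}}

```text
clock: 15.65
tool_pos: [0.5943, 0.0943, 0.1618]
tcp_rot: [-3.141, 0.001, 1.1]
ft_force: [0.7, -0.4, -0.7]
grip_width: 0.427
gripper_force: 60.3
```

```bash
python3 - <<'E'
from mv import *
from h import *
from station import capture
o=get_obs();print(o["tool_pos"],o["grip_width"],o["gripper_force"],o["tcp_rot"])
c=wristT(capture("wrist"),o);P=cloud(c);hsv=cv2.cvtColor(c["frame"],cv2.COLOR_BGR2HSV);H=hsv[...,0]
r=R(o["tcp_rot"]);Q=r.inv().apply((P-o["tool_pos"]).reshape(-1,3)).reshape(P.shape)
m=(H>80)&(H<110)&(hsv[...,1]>80)&(np.linalg.norm(Q,axis=-1)<.08)&(c["range_z"]>0)
print("teal tool",m.sum(),Q[m].mean(0),Q[m].min(0),Q[m].max(0))
m=(hsv[...,1]<60)&(hsv[...,2]>120)&(Q[...,0]>.015)&(Q[...,0]<.05)&(abs(Q[...,1])<.025)&(abs(Q[...,2]+.02)<.03)
if m.any(): q=Q[m];print("label tool",m.sum(),q.mean(0),np.linalg.svd(q-q.mean(0),full_matrices=False)[2][2])
m=(np.abs(Q[...,1])<.025)&(np.abs(Q[...,2]+.02)<.035)&(abs(Q[...,0])<.06)&(c["range_z"]>0)&(hsv[...,1]>40)
q=Q[m];print("x range",np.percentile(q[:,0],[0,1,50,99,100]))
# lens yaw: outer contour cast on candidate planes, circularity
t=load("top0");P=cloud(t);m=(P[...,2]>.185)&(P[...,2]<.32)&(P[...,0]>.55)&(P[...,0]<.7)&(P[...,1]<-.26)&(P[...,1]>-.45)&(t["range_z"]>0)
hs=cv2.cvtColor(t["frame"],cv2.COLOR_BGR2HSV);
mm=max(blobs(m,10),key=lambda b:b[0])[2]
q=P[mm&(hs[...,1]<50)&(hs[...,2]>120)];print("ring pts",len(q))
for y in range(-12,13,3):
    n=np.array([np.cos(np.radians(y))*.866,np.sin(np.radians(y))*.866,.5]);c0=np.array([.635,-.355,.25]);print(y,round(float(np.std((q-c0)@n)),5),end="; ")
E
```

```text
[0.59434568 0.09432853 0.16184   ] 0.42735726962318854 60.310914516448975 [-3.14090899e+00  5.24190297e-04  1.10017521e+00]
teal tool 7170 [-0.00256669  0.0015295  -0.03408018] [-0.02830456 -0.05052827 -0.0782814 ] [ 0.02712733  0.05377121 -0.00813479]
label tool 1748 [ 0.02643015  0.00144721 -0.01858524] [ 0.99998654 -0.00455953  0.00247587]
x range [-0.03346425 -0.02989988  0.00250383  0.02640404  0.02724049]
ring pts 464
-12 0.00887; -9 0.00762; -6 0.00641; -3 0.00529; 0 0.00436; 3 0.00377; 6 0.00372; 9 0.00423; 12 0.00515;
```

Spool held, with the label centre in tool coordinates at (26, 1, -19) mm, facing tool +x. Now the carrying moves to the lens.

```bash
cat > fin.py <<'E'
from mv import *
def goal(yaw=3,C=(.635,-.355,.25),l=(.0264,.0014,-.0186)):
    y=np.radians(yaw);a=np.array([np.cos(y)*.866,np.sin(y)*.866,.5]);b=np.array([np.sin(y),-np.cos(y),0])
    Rt=Ro.from_matrix(np.c_[a,b,np.cross(a,b)]);return np.array(C)-.1*a-Rt.apply(l),Rt,a
E
python3 - <<'E'
from fin import *
p,Rt,a=goal();print(p)
to(p+[-.06,.03,.02],Rt)
E
```

```text
[ 0.5349013  -0.35884403  0.17069176]
t 15.7 d cm [-43.4    8.16  -2.21] rot deg [-15.4  26.5  58.7]
```

Call:
{"name": "jog_arm", "arguments": {
  "series": [
    {"dx": -43.4, "dy": 8.2, "dz": -3, "rx": -15.4, "ry": 26.5, "rz": 58.7},
    {"dx": -43.4, "dy": 8.2, "dz": -3, "rx": -15.4, "ry": 26.5, "rz": 58.7},
    {"dx": -43.4, "dy": 8.2, "dz": -3, "rx": -15.4, "ry": 26.5, "rz": 58.7},
    {"dx": -43.4, "dy": 8.2, "dz": -3, "rx": -15.4, "ry": 26.5, "rz": 58.7},
    {"dx": -43.4, "dy": 8.2, "dz": -3, "rx": -15.4, "ry": 26.5, "rz": 58.7},
    {"dx": -43.4, "dy": 8.2, "dz": -3, "rx": -15.4, "ry": 26.5, "rz": 58.7},
    {"dx": -43.4, "dy": 8.2, "dz": -3, "rx": -15.4, "ry": 26.5, "rz": 58.7},
    {"dx": -43.4, "dy": 8.2, "dz": -3, "rx": -15.4, "ry": 26.5, "rz": 58.7}
  ]
}}

```text
clock: 16.5
tool_pos: [0.4816, -0.2904, 0.1878]
tcp_rot: [3.141, -0.514, 0.046]
ft_force: [1.1, -0.7, -0.3]
grip_width: 0.428
gripper_force: 60.2
```

```bash
python3 - <<'E'
from fin import *
p,Rt,a=goal();print(get_obs()["qpos"])
to(p+[-.05,.02,.01],Rt)
E
```

```text
[-0.7537885   0.29490147  2.07381407  0.77055914  0.52983256  0.14249612]
t 16.5 d cm [-0.26  4.85  0.67] rot deg [ 0.2  0.6 -0.3]
```

Then sideways first, and a look from the side before the last 5 cm.

Call:
{"name": "jog_arm", "arguments": {
  "series": [
    {"dx": -0.3, "dy": 4.9, "dz": 0.7, "rx": 0.2, "ry": 0.6, "rz": -0.3},
    {"dx": -0.3, "dy": 4.9, "dz": 0.7, "rx": 0.2, "ry": 0.6, "rz": -0.3},
    {"dx": -0.3, "dy": 4.9, "dz": 0.7, "rx": 0.2, "ry": 0.6, "rz": -0.3}
  ]
}}

```text
clock: 16.8
tool_pos: [0.4858, -0.3386, 0.1796]
tcp_rot: [3.141, -0.521, 0.056]
ft_force: [0.2, -0.5, 0.6]
grip_width: 0.424
gripper_force: 60.3
```

```bash
python3 - <<'E'
from fin import *
from h import *
from station import capture
p,Rt,a=goal();to(p,Rt)
o=get_obs();c=wristT(capture("wrist"),o);s=capture("side");np.savez("w5.npz",**c);np.savez("s5.npz",**s)
cv2.imwrite("pics/both5.png",np.hstack([cv2.resize(c["frame"],(400,300)),cv2.resize(s["frame"][60:240,260:500],(400,300))]))
P=cloud(c);m=(P[...,2]>.18)&(P[...,2]<.32)&(P[...,0]>.58)&(P[...,0]<.7)&(P[...,1]<-.27)&(P[...,1]>-.44)&(c["range_z"]>0)
print("ring px in wrist",m.sum())
if m.sum()>50: q=P[m];print(q.mean(0),np.linalg.svd(q-q.mean(0),full_matrices=False)[2][2])
E
```

```text
t 16.8 d cm [3.71 2.29 3.16] rot deg [-0.1  0.1  0.2]
ring px in wrist 0
```

View pics/both5.png

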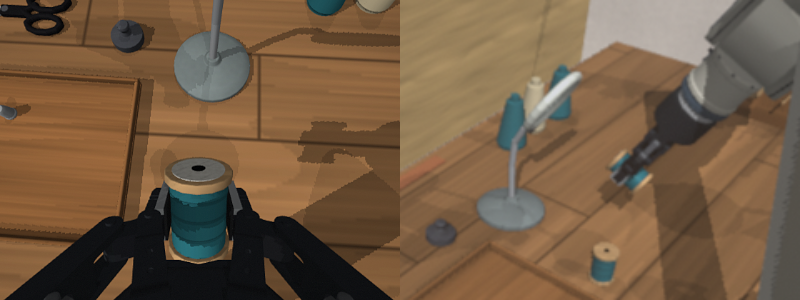

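The spool is firmly held, its label facing the magnifier, with the base at (212,65) and the stem ahead and clear all round. I'll check the yaw from the base, seen up close.

```bash
python3 - <<'E'
from fin import *
from h import *
np.set_printoptions(precision=4,suppress=True)
for nm in("w5","top0","s5"):
    c=load(nm);P=cloud(c);hs=cv2.cvtColor(c["frame"],cv2.COLOR_BGR2HSV)
    m=(P[...,2]>.008)&(P[...,2]<.03)&(np.hypot(P[...,0]-.69,P[...,1]+.355)<.09)&(c["range_z"]>0)&(hs[...,1]<80)
    q=P[m];(x,y),r=cv2.minEnclosingCircle((q[:,:2]*1000).astype(np.float32));print(nm,len(q),x,y,r,np.median(q[:,2]))
p,Rt,a=goal();to(p,Rt)
E
```

```text
w5 7522 696.1351318359375 -349.8260498046875 64.93746948242188 0.02152654564623449
top0 944 692.9838256835938 -350.2901611328125 65.28360748291016 0.019364418151426976
s5 722 693.8020629882812 -345.82037353515625 64.6758041381836 0.02057701748829882
t 16.9 d cm [3.66 2.53 3.13] rot deg [-0.2  0.1  0.3]
```

Base at (0.694, -0.350), radius 65 mm, which gives lens yaw ≈ 4.5° and centre ≈ (0.635, -0.3545), in line with the ring fits.

```bash
sed -i 's/yaw=3,C=(.635,-.355,.25)/yaw=4.5,C=(.635,-.3545,.25)/' fin.py; python3 -c "
from fin import *
p,Rt,a=goal();to(p,Rt)"
```

```text
t 16.9 d cm [3.66 2.74 3.13] rot deg [ 0.6  0.1 -1. ]
```

Call:
{"name": "jog_arm", "arguments": {
  "series": [
    {"dx": 1.2, "dy": 0.9, "dz": 1, "rx": 0.3, "ry": 0, "rz": -0.5},
    {"dx": 2.4, "dy": 1.8, "dz": 2, "rx": 0.6, "ry": 0.1, "rz": -1},
    {"dx": 3.7, "dy": 2.7, "dz": 3.1, "rx": 0.6, "ry": 0.1, "rz": -1},
    {"dx": 3.7, "dy": 2.7, "dz": 3.1, "rx": 0.6, "ry": 0.1, "rz": -1},
    {"dx": 3.7, "dy": 2.7, "dz": 3.1, "rx": 0.6, "ry": 0.1, "rz": -1},
    {"dx": 3.7, "dy": 2.7, "dz": 3.1, "rx": 0.6, "ry": 0.1, "rz": -1}
  ]
}}

```text
clock: 17.5
tool_pos: [0.535, -0.3602, 0.1712]
tcp_rot: [-3.141, -0.523, 0.08]
ft_force: [-0.9, 0.0, 0.4]
grip_width: 0.426
gripper_force: 60.3
```

```bash
python3 - <<'E'
from fin import *
from h import *
from station import capture
np.set_printoptions(precision=4,suppress=True)
p,Rt,a=goal();to(p,Rt);foc=np.array([.635,-.3545,.25])-.1*a
o=get_obs();c=wristT(capture("wrist"),o);P=cloud(c);hsv=cv2.cvtColor(c["frame"],cv2.COLOR_BGR2HSV);r=R(o["tcp_rot"])
Q=r.inv().apply((P-o["tool_pos"]).reshape(-1,3)).reshape(P.shape)
m=(hsv[...,1]<60)&(hsv[...,2]>100)&(Q[...,0]>.015)&(Q[...,0]<.05)&(abs(Q[...,1])<.025)&(abs(Q[...,2]+.02)<.03)
q=P[m];n=np.linalg.svd(q-q.mean(0),full_matrices=False)[2][2];print("label",m.sum(),q.mean(0),"focus",foc,"n",n,"a",a,o["qvel"],o["ft_force"])
for k in("top","side"):
    t=capture(k);cv2.imwrite(f"pics/end_{k}.png",t["frame"])
    if k=="top":
        P=cloud(t)
        for nm,u,v,z in(("thimble",(.588,-.027),.02,.02),("chalk",(.471,.100),.03,.012),("bobs",(.434,.3745),.045,.009),("empty",(.588,.33),.03,.04)):
            mm=(np.hypot(P[...,0]-u[0],P[...,1]-u[1])<v)&(P[...,2]>z)&(P[...,2]<.07)&(t["range_z"]>0);print(nm,mm.sum(),P[mm].mean(0) if mm.any() else "")
E
```

```text
t 17.5 d cm [-0.03  0.08  0.05] rot deg [-0.1  0.1  0. ]
label 1092 [ 0.5488 -0.3597  0.2023] focus [ 0.5487 -0.3613  0.2   ] n [-0.8551 -0.0803 -0.5122] a [0.8633 0.0679 0.5   ] [-0.0098 -0.0021 -0.0039  0.0035 -0.0013 -0.0008] [-0.9403  0.0218  0.3814]
thimble 27 [ 0.5882 -0.0275  0.0282]
chalk 146 [0.4712 0.1004 0.0159]
bobs 201 [0.4309 0.3714 0.0164]
empty 128 [0.5866 0.3215 0.0554]
```

View pics/end_top.png

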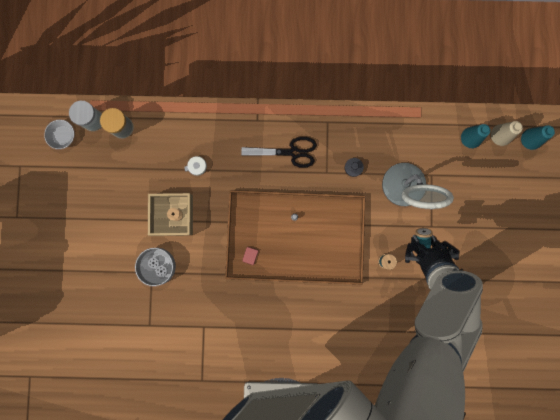

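The top view shows the bobbins in the tin (157,267), the empty spool in the box (174,214), and the spool held at (425,235) in front of the lens. The bystanders haven't moved. The label is about 3 mm from the focus point and within 2° of the line of sight.

Call:
{"name": "jog_arm", "arguments": {
  "series": [
    {"dx": 0, "dy": 0, "dz": 0, "rx": 0, "ry": 0, "rz": 0},
    {"dx": 0, "dy": 0, "dz": 0, "rx": 0, "ry": 0, "rz": 0},
    {"dx": 0, "dy": 0, "dz": 0, "rx": 0, "ry": 0, "rz": 0},
    {"dx": 0, "dy": 0, "dz": 0, "rx": 0, "ry": 0, "rz": 0}
  ]
}}

```text
clock: 18.05
tool_pos: [0.5354, -0.3618, 0.1714]
tcp_rot: [3.141, -0.523, 0.078]
ft_force: [0.1, 0.2, -0.8]
grip_width: 0.426
gripper_force: 60.3
```

```bash
python3 -c "
from station import *
print(sign_off())"
```

```text
the job is handed in; nothing more can be done
None
```

The job is handed in at about 18 s; no verdict came back. Both bobbins are in the tin, the empty spool is in the box, and the wound spool is held at the magnifier with its label about 3 mm from the focus point and within 2° of the line of sight.

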